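Nudge the model carrier plate onto its locating pins

TASK

The aluminium carrier plate with the plaster cast on it lies askew on top of the two locating pins of the grey fixture. With shut fingertips, gently nudge the plate sideways, using the fixture's back rail as a guide, until its two holes drop over the two pins and it lies flat on the bed; then leave it there and move clear. Only push: do not pinch, lift or carry the plate or its cast, and leave the articulator, the jar and the bur block where they stand.

Things in the scene. Friction and masses are not known exactly. Their poses are not given: they have to be found in the camera images.
- fixture: Fixed grey jig with a steel bed. Origin: on the table, under the middle of the seat; x towards its back rail, y along the rail (to the robot's left), z up. Bed top at z +16 mm, spanning x -50..+54, y -86..+110 mm. Aluminium rail on the bed along y: front face at x +43 mm, 26 mm above the bed. Front and ends open. Seated, the plate's origin is at x 0, y 0, z +16 mm, its axes parallel to these.
- pin_left (a point): Foot, at bed level, of the left steel locating pin of the fixture (fixture frame x -29, y +35 mm). The pin is 8 mm in diameter, 8 mm high, with a slightly tapered tip.
- pin_right (a point): Foot, at bed level, of the right locating pin (fixture frame x -29, y -35 mm), same size.
- carrier: Loose aluminium plate 84 (x) x 150 (y) x 8 mm, about 0.35 kg, with a yellowish plaster cast 57 x 70 x 26 mm fixed on it (centre x +12 mm). Origin: centre of the underside; x to its back edge, y to its left. At first its front lies on the pin tips, its back edge on the bed (tilt 0.1-0.2 rad), 17-30 mm left (+y) and 10-19 mm in front (-x) of its seat, turned up to 0.1 rad.
- hole_left (a point): Centre, at the underside, of the plate's left hole (carrier frame x -29, y +35 mm): through, 12 mm in diameter, belongs on pin_left.
- hole_right (a point): Centre, at the underside, of the plate's right hole (carrier frame x -29, y -35 mm): through, 12 mm in diameter, belongs on pin_right.
- articulator: Small brass hinge articulator with two casts, 78 x 60 x 57 mm, standing to the left of the fixture; origin at the centre of its underside. Bystander.
- jar_wax: Small jar with a red lid, 44 mm in diameter, 50 mm high, standing to the right of the fixture; origin at the centre of its underside. Bystander.
- bur_block: Wooden block with burs standing in it, 34 x 70 x 43 mm, to the right of the fixture; origin at the centre of its underside. Bystander.

How it is judged:
By the outcome, as a careful person would: the job done as asked, in the order asked, and still so for the second after the job is handed in, with the robot touching nothing.
It also fails if it takes over 48 s, if anything falls off the work surface, if the arm or the gripper's body presses on something with over 40 N, if the wrist force passes 120 N, or if a joint passes its speed limit or range.

ROBOT

A 6-joint arm with a two-finger parallel gripper is mounted at the origin on a cart in front of the work surface, level with it; the furniture and walls round the work are solid. World frame = base frame: x ahead of the robot, y to its left, z up, the work surface at z = 0. Lengths are in mm, angles in rad, forces in N, time in s.
With the tool pointing down it reaches from about 275 to 1000 mm from the base axis. Payload 8.4 kg.
Tool frame: the origin (TCP) lies between the finger pads; the fingertips stand 22 mm ahead of it and the grasp point (between the pads) lies 3 mm ahead of it; z points along the fingers, y is the line along which they close (so a half turn about z gives the same grasp; the last joint's range is limited). The gripper opens to 85 mm and grips with 20 to 120 N. Pads are 22 mm wide; open, the fingers measure 114 mm over their backs; the gripper's body (76 mm by 85 mm) begins 54 mm behind the grasp point. The pads swing forward as they close: fully open they stand 13 mm farther back than shut.
Start: joints at [-1.262, 0.353, 1.633, -0, 1.155, -0.002], TCP at [191.136, -595.059, 253.281] pointing down, gripper open.
Joint ranges: [-2.63, 2.63], [-0.92, 2.1], [0.06, 2.66], [-1.3, 4.44], [0, 2.69], [-3.02, 3.02]. Speed limits (rad/s): [2.22, 2.22, 2.79, 3.14, 3.14, 3.14].

INTERFACE

Orientations are given as [roll, pitch, yaw] about the fixed x, y, z axes, in that order (R = Rz(yaw) Ry(pitch) Rx(roll)).
In Python, from rig import r, grab_frame gives the robot as it stands.
- The arm moves only by the shell command python3 -m inch 'ROWS' [FORCE]. ROWS is JSON, a list of rows, each a list of 7 numbers: the turn, a rotation vector about the tool's x, y, z as a fraction of full scale, then the shift along the tool's x, y, z as a fraction of full scale, then the closure, from 0 (fully open) to 1 (shut). In form: [[rx, ry, rz, dx, dy, dz, fingers], ...]. A call has 1 to 8 rows; each row shifts and turns the commanded pose from where the row before left it, along the tool's axes as they then stand; what a row does not reach is not made up. Full scale, the value 1, is 2.5 cm for a shift and pi rad for a turn. A row lasts 1/12 s, in which the tool goes at most 41.7 mm and 7.16 degrees, less where a joint would pass 70% of its speed; a pose out of reach is approached as far as the arm can. A call with a number of a shift or a turn outside -1 to 1 is refused whole. A call with a gripper value outside its range is refused whole. The fingers move at their own pace and stop on an object; FORCE is the grip in N (left out, the last holds). Time passes only in rows, so rows that do not move let the fingers close. It gives the time, the measured TCP pose, the force, the opening and the grip force at its end, in the units of the state.
- r.sense(): the state, without advancing time (a new reading comes with each control period).
- grab_frame(name): name is "scene" or "top" or "wrist"; returns a dict with "pixels" (400x640x3 uint8, red, green, blue), "z_map" (400x640 float32, mm along the optical axis (not along the pixel's ray), 0 where there is no reading), "vertical_fov" (degrees; the focal length in pixels is half the picture's height over the tangent of half this angle, whatever the lens; pixels are square), "cx", "cy" (the principal point, pixels), "cam_to_world" (4x4, takes a point from camera to world coordinates). Camera axes: x right, y down, z forward; pixel columns grow to the right and rows downward; lengths in mm; the calibration is good to about 2 mm. A picture is of the moment at which its call begins.
- r.sign_off(): hands the job in; it is judged then, once.
The state is a dict: "clock": time; "qpos": joint angles; "qvel": joint speeds; "joint_efforts": joint torques, N m; "eef_pos": TCP position; "tcp_rot": TCP orientation; "contact_force": force on the tool from outside, world axes, zero at the start; "wrist_torque": the same for the moment, N m; "opening": opening from 0.0 (shut) to 1.0 (fully open); "grasp_force": force on a finger pad.
Only numpy, scipy, OpenCV 4.12 (cv2) and the standard library are available. Lean on these libraries where they do the work, as an engineer would, in place of code of your own. Each camera call takes 0.05 s, during which the arm holds its last target. There are 200 camera calls.

## Working session

There is one attempt and no reset: what is moved stays moved. The work goes in short steps, Python scripts to look and compute and a shell command to move; the robot and the scene stay as the last step left them, time stands still between calls to the robot, and variables do not carry over. Pictures are saved under pics/ and viewed, at most 10 in all, crops included, and the job is handed in when it is done.

```bash
ls; mkdir -p pics; cat > h.py <<'E'
import numpy as np, cv2
from rig import r, grab_frame
def cloud(f):
    z=f["z_map"]; fl=200/np.tan(np.radians(f["vertical_fov"])/2)
    v,u=np.mgrid[0:400,0:640]
    p=np.stack([(u-f["cx"])/fl*z,(v-f["cy"])/fl*z,z,np.ones_like(z)],-1)
    w=(p@np.array(f["cam_to_world"]).T)[...,:3]; w[z==0]=np.nan
    return w
def save(f,n): cv2.imwrite(n,f["pixels"][...,::-1])
E
python3 - <<'E'
from h import *
for n in ("top","scene"):
    f=grab_frame(n); save(f,f"pics/{n}0.png"); np.savez(f"{n}0.npz",w=cloud(f),p=f["pixels"])
    print(n,f["vertical_fov"],f["cx"],f["cy"],np.round(f["cam_to_world"],3).tolist())
print(r.sense())
E
```

```text
pics
top 47.8105404036389 316.7580309474521 196.0756643688031 [[0.015, -0.997, 0.074, 406.605], [-1.0, -0.016, -0.011, -0.859], [0.012, -0.074, -0.997, 1184.085], [0.0, 0.0, 0.0, 1.0]]
scene 51.499634275992264 319.6686015258919 201.24876371483134 [[-0.768, -0.443, 0.462, -9.9], [-0.64, 0.511, -0.574, 643.903], [0.019, -0.737, -0.676, 808.521], [0.0, 0.0, 0.0, 1.0]]
{'clock': 0.1, 'qpos': array([-1.26243823e+00,  3.53596261e-01,  1.63404269e+00, -1.49986531e-05,
        1.15522658e+00, -2.38954842e-03]), 'qvel': array([-3.46445471e-04, -1.27183967e-03, -8.73848457e-04, -3.07876350e-04,
        4.13259170e-04, -3.98026751e-05]), 'joint_efforts': array([-1.81761707e-04, -6.06357837e+01, -3.42817354e+01,  4.42335227e-05,
        3.81630103e-03,  1.37214272e-05]), 'eef_pos': array([ 190.98739086, -594.68447388,  252.63320404]), 'tcp_rot': array([-3.14031975e+00,  1.06727063e-05,  3.10753719e-01]), 'contact_force': array([-0.26576728,  0.26791922,  0.04294635]), 'wrist_torque': array([0.0300503 , 0.05007222, 0.03878234]), 'grasp_force': 0.0, 'opening': 1.0026959592081928}
```

View pics/top0.png

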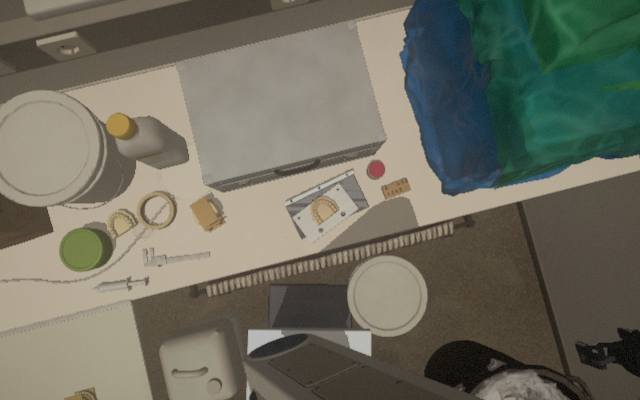

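View pics/scene0.png

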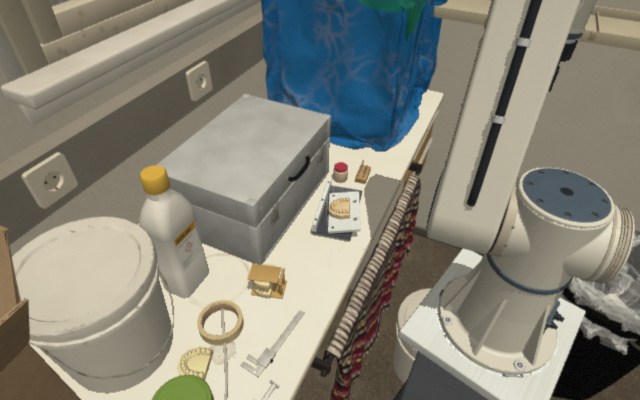

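The top view shows the fixture with plate and cast around (325,207), the rail on its upper edge, the jar at (376,170), the bur block at (396,188) and the articulator at (208,213). A grey case stands close behind the rail. I'll zoom in and use depth next.

```bash
python3 - <<'E'
from h import *
d=np.load("top0.npz"); w=d["w"]; p=d["p"]
c=cv2.resize(p[160:250,270:420],None,fx=5.2,fy=5.2,interpolation=cv2.INTER_CUBIC)
s=np.load("scene0.npz"); c2=s["p"][150:245,300:380]
cv2.imwrite("pics/topc.png",c[...,::-1])
np.set_printoptions(linewidth=220,suppress=True)
z=w[...,2]
print("z map rows168-245 step3, cols 280-412 step4")
for v in range(168,245,3): print(v,np.round(z[v,280:412:4]).astype(int))
for (u,v) in [(288,205),(355,173),(369,207),(305,241),(376,170),(396,188),(208,213)]: print(u,v,w[v,u].round(1))
E
```

```text
z map rows168-245 step3, cols 280-412 step4
168 [171 160 147 130 112 159 161 164 162  27  10   0   4  -3   1   0   1  -2  -3   1   1   2  36  54  51  49  47   2   3   4  -1   2   1]
171 [166 160 161 164 160 163 161  13   2  -2  -1  -1   0  -4   2   0   2   0  44  -2   0  -3  38  48  47  48  49  -4   1  -5   6   0  -1]
174 [163 161 162 161   9   0  -3   3  -2   2   3   4   1  -1  -1  -3  41  43  41   5   1   0  30  55  48  54   1   2   0   4   0   4  -3]
177 [18 11 -3 -2  3 -6  3  3 -6 -2  2  0 -1  2  1 39 39 18 17  0  1 -1  4 37 51 38 -2 -2  0 -4  0  3  0]
180 [-3 -1  2 -2  0  3  0 -3  3  0  2  1 -2 40 43 36 16 14 15  2 -1  2 -2 -3  2  0 -1  2 -3  0  0 16  1]
183 [ 2  0  0  1 -3 -1  0  4  1  1  2  3 42 44 18 15 17 17 16 16 -4 -1  1  0  0  6  1  2  0 18 21 17 -1]
186 [ 1 -2  3  0  2 -1 -3 -4 -3 -1 39 42 29 17 25 22 17 17 16 19  1  2  0 -2 -3  0  3 19 17 17 19 20 19]
189 [ 2  1  2 -4 -4  0  1  0 46 43 41 16 19 22 27 27 15 19 15 14 20  1  3 -1  2  1 17 19 15 22 21 17 17]
192 [ 1  6 -1  1 -3  0 -2 40 40 21 13 15 29 24 27 27 32 18 15 19 19 -3  2  0 -3 -1 21 15 18 42 17 14 -2]
195 [ 0 -3  
[... 1610 characters left out ...]
  -1   -3   19   13   35   35   39   33    1   -1    1    2   -1    0   -2   -1   -3    0   -2   -1   -1   -1 -156 -341 -148  -47  -42  -34  -37  -36]
240 [  -3   -1   -5    0    4    0    4   36   35   38   -2   -1   -2   -3   -2    2    0   -1    1    0   -3   -3 -875 -136  -95  -47  -42  -40  -40  -41  -40  -39  -38]
243 [  -2    4   -1   -1   -2   -3   -2   -3   30   -3    0   -1   -1   -2    0   -3    0    0    0   -7 -133 -113  -46  -45  -43  -38  -41  -39  -37  -36  -45  -40  -41]
288 205 [467.8  59.5  36.2]
355 173 [ 557.  -113.7    2.2]
369 207 [ 467.9 -151.6   -0.1]
305 241 [376.3  15.2  -1.9]
376 170 [ 559.6 -162.5   49. ]
396 188 [ 517.6 -219.6   16.6]
208 213 [443.6 257.1  56.9]
```

View pics/topc.png

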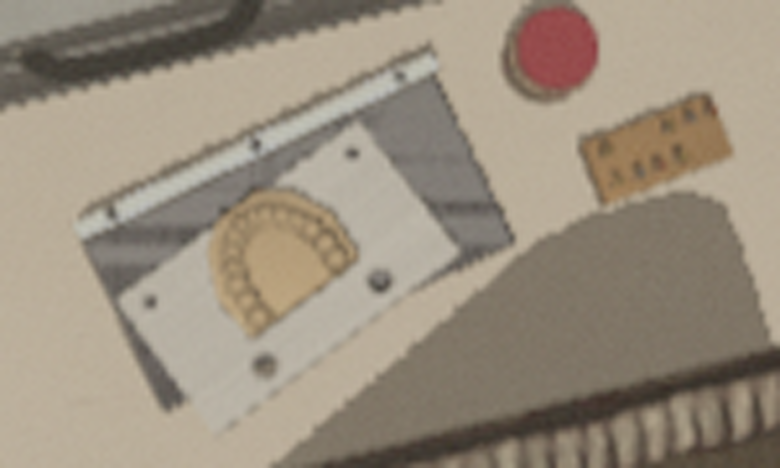

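The crop shows the rail from (78,220) to (435,55), the plate corners at (120,293), (357,122), (458,248) and (215,432), and the holes at (264,364) and (380,280). Next I'll convert these to world positions.

```bash
cat >> h.py <<'E'
def ray(f,uv,z):
    fl=200/np.tan(np.radians(f["vertical_fov"])/2); T=np.array(f["cam_to_world"])
    uv=np.atleast_2d(np.asarray(uv,float))
    d=np.c_[(uv[:,0]-f["cx"])/fl,(uv[:,1]-f["cy"])/fl,np.ones(len(uv))]@T[:3,:3].T
    t=(np.asarray(z)-T[2,3])/d[:,2]
    return T[:3,3]+d*t[:,None]
def fix(): 
    a=np.load("fix.npy"); return a  # x,y,yaw
def tofix(w):
    x,y,a=fix(); d=np.asarray(w)[...,:2]-[x,y]; c,s=np.cos(a),np.sin(a)
    return np.stack([d[...,0]*c+d[...,1]*s,-d[...,0]*s+d[...,1]*c],-1)
E
python3 - <<'E'
from h import *
f=grab_frame("top")
C=lambda L:[(270+u/5.2,160+v/5.2) for u,v in L]
w=cloud(f)
# rail top: mask by height
z=w[...,2]; m=(z>33)&(z<50); m[:165]=0;m[232:]=0
v,u=np.nonzero(m); 
# rail: points above line
rl=ray(f,C([(78,215),(432,48),(90,238),(437,68)]),[42]*4)[:,:2]; print("rail back L,R, front L,R",rl.round(1).tolist())
b=ray(f,C([(168,408),(513,242)]),[16,16])[:,:2]; print("bed front",b.round(1).tolist())
d=rl[0]-rl[1]; yaw=np.arctan2(d[1],d[0])-np.pi/2
d2=b[0]-b[1]; print("yaws",yaw,np.arctan2(d2[1],d2[0])-np.pi/2, np.linalg.norm(d),np.linalg.norm(d2))
yaw=(yaw+np.arctan2(d2[1],d2[0])-np.pi/2)/2
R=np.array([[np.cos(yaw),-np.sin(yaw)],[np.sin(yaw),np.cos(yaw)]])
loc=np.array([[54,110],[54,-86],[-50,110],[-50,-86]],float)
o=(np.r_[rl[:2],b]-loc@R.T); print(o.round(1)); o=o.mean(0)
np.save("fix.npy",[*o,yaw]); print("fix",o,yaw)
pl=ray(f,C([(120,293),(357,122),(458,248),(215,432)]),[24,24,36,36]); print("plate corners TL TR BR BL fix",tofix(pl).round(1).tolist())
h=ray(f,C([(264,364),(380,280)]),[34,34]); print("holes",tofix(h).round(1).tolist())
print("jar,bur,art",tofix([[559.6,-162.5],[517.6,-219.6],[443.6,257.1]]).round())
E
```

```text
rail back L,R, front L,R [[476.7, 67.0], [561.5, -104.9], [465.5, 60.9], [551.7, -107.5]]
bed front [[383.2, 22.0], [468.2, -148.7]]
yaws 0.45848314847732263 0.4623009574524235 191.70508031099325 190.68215631372033
[[477.2 -55.6]
 [474.9 -51.9]
 [476.8 -54.3]
 [474.8 -49.4]]
fix [475.92355959 -52.79601638] 0.46039205296487307
plate corners TL TR BR BL fix [[11.5, 105.2], [37.6, -37.4], [-40.4, -54.0], [-70.1, 92.0]]
holes [[-50.6, 56.2], [-38.0, -12.8]]
jar,bur,art [[  26. -135.]
 [ -37. -168.]
 [ 109.  292.]]
```

```bash
python3 -m inch '[[0,0,-0.024,0,0,0,1],[0,0,-0.024,0,0,0,1],[0,0,0,0.67,-0.73,0,1],[0,0,0,0.67,-0.73,0,1],[0,0,0,0.67,-0.73,0,1],[0,0,0,0.67,-0.73,0,1],[0,0,0,0.67,-0.73,0,1],[0,0,0,0.67,-0.73,0,1]]' 20
python3 -m inch '[[0,0,0,0.67,-0.73,0,1],[0,0,0,0.67,-0.73,0,1],[0,0,0,0.67,-0.73,0,1],[0,0,0,0.67,-0.73,0,1],[0,0,0,0.67,-0.73,0,1],[0,0,0,0.67,-0.73,0,1],[0,0,0,0.67,-0.73,0,1],[0,0,0,0.67,-0.73,0,1]]'
python3 - <<'E'
from h import *
s=r.sense(); print(s["clock"],tofix(s["eef_pos"]),s["eef_pos"],s["tcp_rot"],s["opening"])
E
```

```text
clock: 0.82
eef_pos: [232.4, -450.9, 253.0]
tcp_rot: [-3.141, -0.0, 0.461]
contact_force: [0.9, 0.5, -0.1]
opening: 0.001
grasp_force: 0.0
clock: 1.48
eef_pos: [287.3, -260.6, 253.2]
tcp_rot: [-3.141, 0.0, 0.461]
contact_force: [-0.6, 0.0, -0.4]
opening: -0.005
grasp_force: 0.0
1.4833 [-261.35535661 -102.37248185] [ 287.26497625 -260.62933035  253.18776428] [-3.14147578e+00  2.11283100e-05  4.61333804e-01] -0.0053331258291015385
```

```bash
python3 -m inch '[[0,0,0,0.8,-0.7,0,1],[0,0,0,0.8,-0.7,0,1],[0,0,0,0.8,-0.7,0,1],[0,0,0,0.8,-0.7,0,1],[0,0,0,0.8,-0.7,0,1],[0,0,0,0.8,-0.7,0,1],[0,0,0,0.8,-0.7,0,1],[0,0,0,0,0,0,1]]'
python3 - <<'E'
from h import *
f=grab_frame("wrist"); save(f,"pics/w1.png"); np.save("w1.npy",f,allow_pickle=True)
s=r.sense(); print(tofix(s["eef_pos"]),s["eef_pos"]); print(np.round(f["cam_to_world"],2).tolist())
E
```

```text
clock: 2.15
eef_pos: [359.2, -86.8, 253.4]
tcp_rot: [-3.141, -0.001, 0.464]
contact_force: [0.7, -0.8, -0.1]
opening: -0.002
grasp_force: 0.0
[-120.88741511   20.42835176] [358.5468344  -88.20490048 253.26109496]
[[0.45, -0.86, -0.26, 425.45], [-0.89, -0.43, -0.13, -54.02], [-0.0, 0.29, -0.96, 374.12], [0.0, 0.0, 0.0, 1.0]]
```

View pics/w1.png

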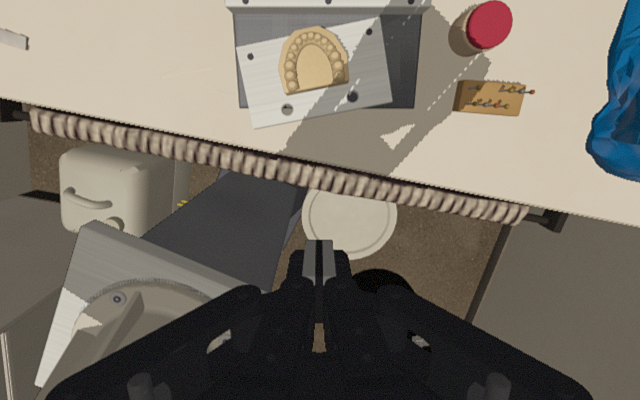

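The wrist view shows the rail's front edge at row 8, the bed's front corners at (240,107) and (415,107), the plate corners at (236,47), (384,14), (392,100) and (255,128), and the holes at (287,109) and (352,97).

```bash
python3 - <<'E'
from h import *
f=np.load("w1.npy",allow_pickle=True).item()
b=ray(f,[(240,107),(415,107)],[16,16]); rl=ray(f,[(233,8),(424,8)],[42,42])
print(b.round(1).tolist(),rl.round(1).tolist(),"top-fix:",tofix(b).round(1).tolist(),tofix(rl).round(1).tolist())
print("plate",tofix(ray(f,[(236,47),(384,14),(392,100),(255,128)],[24,24,36,36])).round(1).tolist())
print("holes",tofix(ray(f,[(287,109),(352,97)],[34,34])).round(1).tolist())
w=cloud(f); np.set_printoptions(suppress=True)
for uv in [(262,55),(375,25),(385,95),(265,120),(320,100)]: print(uv,np.nanmedian(w[uv[1]-2:uv[1]+3,uv[0]-2:uv[0]+3,2]))
E
```

```text
[[383.3, 23.5, 16.0], [470.7, -151.2, 16.0]] [[467.0, 58.2, 42.0], [548.1, -104.1, 42.0]] top-fix: [[-49.1, 109.5], [-48.4, -85.8]] [[41.3, 103.4], [41.9, -78.0]]
plate [[10.5, 107.5], [41.2, -43.7], [-41.3, -55.1], [-70.5, 90.0]]
holes [[-50.8, 55.3], [-38.4, -13.3]]
(262, 55) 25.90597640905827
(375, 25) 24.83666443063919
(385, 95) 35.59972555868302
(265, 120) 35.86462398051697
(320, 100) 34.3049855817344
```

```bash
python3 -m inch '[[0,0,0,0.35,-0.7,0.9,1],[0,0,0,0.35,-0.7,0.9,1],[0,0,0,0.35,-0.7,0.9,1],[0,0,0,0,0,1,1],[0,0,0,0,0,1,1],[0,0,0,0,0,1,1],[0,0,0,0,0,1,1],[0,0,0,0,0,1,1]]'
python3 -m inch '[[0,0,0,0,0,0.7,1],[0,0,0,0.2,0,0,1],[0,0,0,0.16,0,0,1],[0,0,0,0.12,0,0,1],[0,0,0,0.12,0,0,1],[0,0,0,0.12,0,0,1],[0,0,0,0.12,0,0,1]]'
python3 - <<'E'
from h import *
s=r.sense(); print(tofix(s["eef_pos"]),s["eef_pos"][2],s["contact_force"])
E
```

```text
clock: 2.87
eef_pos: [358.1, -31.9, 59.8]
tcp_rot: [3.141, -0.0, 0.461]
contact_force: [0.4, -0.6, 0.1]
opening: 0.001
grasp_force: 0.0
clock: 3.45
eef_pos: [377.3, -21.6, 44.0]
tcp_rot: [3.141, -0.001, 0.462]
contact_force: [-2.0, 0.2, -1.1]
opening: -0.0
grasp_force: 0.7
[-74.47266943  71.7193652 ] 44.015250828999754 [-2.01077988  0.23909768 -1.13216799]
```

```bash
python3 -m inch '[[0,0,0,0.1,0,0,1],[0,0,0,0.1,0,0,1],[0,0,0,0.1,0,0,1],[0,0,0,0.1,0,0,1],[0,0,0,0.1,0,0,1],[0,0,0,0,0,0,1]]'
python3 - <<'E'
from h import *
s=r.sense(); print(tofix(s["eef_pos"]),s["eef_pos"][2],s["contact_force"])
f=grab_frame("wrist"); save(f,"pics/w2.png"); np.save("w2.npy",f,allow_pickle=True)
E
```

```text
clock: 3.95
eef_pos: [388.9, -16.1, 43.3]
tcp_rot: [3.141, -0.001, 0.462]
contact_force: [-0.6, -0.2, -0.7]
opening: 0.002
grasp_force: 0.2
[-61.67476647  71.59411414] 43.31024345424093 [-0.55129576 -0.23089268 -0.66491903]
```

View pics/w2.png

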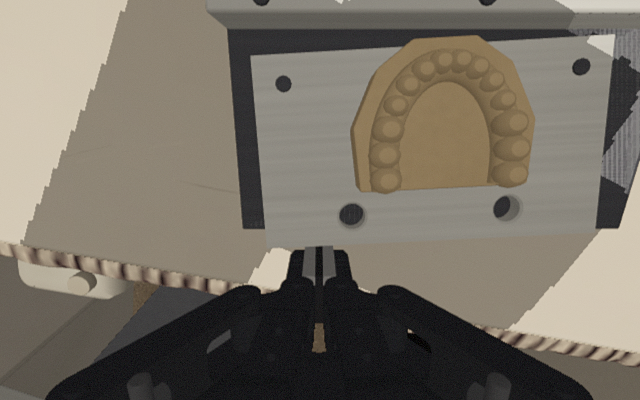

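The plate's back edge now runs (250,55)–(615,35) and its front edge (265,247)–(597,235), so about 0.05 rad of turn remains. The right-back corner is nearly at the rail. I'll push a little more.

```bash
python3 -m inch '[[0,0,0,0.1,0,0,1],[0,0,0,0.1,0,0,1],[0,0,0,0.1,0,0,1],[0,0,0,0.08,0,0,1],[0,0,0,0,0,0,1]]'
cat >> h.py <<'E'
def plate(f):
    "plate edges in fixture frame from the z map, near-top points; holes not used"
    w=cloud(f); p=tofix(w); z=w[...,2]
    return p,z
E
python3 - <<'E'
from h import *
s=r.sense(); print(tofix(s["eef_pos"]),s["eef_pos"][2],s["contact_force"])
f=grab_frame("wrist"); save(f,"pics/w3.png"); np.save("w3.npy",f,allow_pickle=True)
E
```

```text
clock: 4.42
eef_pos: [397.2, -11.8, 43.3]
tcp_rot: [3.141, -0.0, 0.462]
contact_force: [-1.0, 0.3, -0.3]
opening: 0.001
grasp_force: 0.3
[-52.3352579   71.68315752] 43.29558490258716 [-1.0009606   0.28049568 -0.33538808]
```

View pics/w3.png

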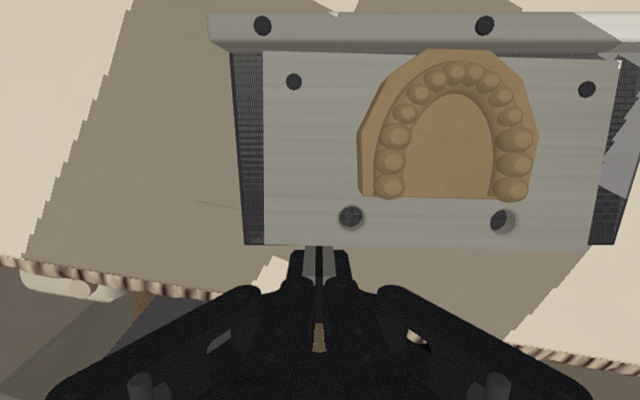

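The plate is now nearly parallel. Its back edge runs (263,51)–(615,58), with the left corner at the rail, and the holes are at (350,217) and (502,222).

```bash
python3 - <<'E'
from h import *
f=np.load("w3.npy",allow_pickle=True).item()
q=lambda L,z:print(tofix(ray(f,L,[z]*len(L))).round(1).tolist())
q([(263,51),(615,58)],25);q([(264,245),(590,246)],35);q([(350,217),(502,222)],34)
q([(245,245),(612,244)],16);q([(217,41),(620,41)],42)
E
```

```text
[[42.5, 94.5], [40.0, -51.3]]
[[-40.4, 96.6], [-40.7, -53.4]]
[[-27.0, 57.4], [-29.3, -11.5]]
[[-49.5, 110.4], [-48.7, -83.1]]
[[43.2, 108.1], [43.4, -36.5]]
```

```bash
python3 -m inch '[[0,0,0,-0.5,0,0,1],[0,0,0,-0.7,0,0,1],[0,0,0,0,-0.8,0,1],[0,0,0,0,-0.8,0,1],[0,0,0,0,-0.8,0,1],[0,0,0,0.8,0,0.06,1],[0,0,0,0.8,0,0,1],[0,0,0,0.8,0,0,1]]'
python3 -m inch '[[0,0,0,0.7,0,0,1],[0,0,0,0,0.4,0,1],[0,0,0,0,0.16,0,1],[0,0,0,0,0.12,0,1],[0,0,0,0,0.12,0,1],[0,0,0,0,0,0,1]]'
python3 - <<'E'
from h import *
s=r.sense(); print(tofix(s["eef_pos"]),s["eef_pos"][2],s["contact_force"])
E
```

```text
clock: 5.13
eef_pos: [396.7, 55.3, 41.9]
tcp_rot: [3.141, -0.0, 0.462]
contact_force: [0.8, -0.6, 0.3]
opening: -0.003
grasp_force: 0.0
clock: 5.63
eef_pos: [420.6, 44.1, 41.7]
tcp_rot: [-3.141, 0.001, 0.46]
contact_force: [-0.1, 0.3, -0.5]
opening: 0.002
grasp_force: 0.0
[ -6.51551868 111.36363068] 41.72785972584971 [-0.05776382  0.30815833 -0.48617806]
```

```bash
python3 -m inch '[[0,0,0,0,0.1,0,1],[0,0,0,0,0.1,0,1],[0,0,0,0,0.1,0,1],[0,0,0,0,0.1,0,1],[0,0,0,0,0.1,0,1],[0,0,0,0,0.1,0,1],[0,0,0,0,0,0,1]]'
python3 - <<'E'
from h import *
s=r.sense(); print(tofix(s["eef_pos"]),s["eef_pos"][2],s["contact_force"])
f=grab_frame("wrist"); save(f,"pics/w4.png"); np.save("w4.npy",f,allow_pickle=True)
E
```

```text
clock: 6.22
eef_pos: [428.0, 31.3, 41.7]
tcp_rot: [-3.141, 0.0, 0.461]
contact_force: [-1.7, 1.7, 1.4]
opening: 0.003
grasp_force: 0.9
[-5.56118496 96.59213085] 41.69803984211804 [-1.73365006  1.71662126  1.39163303]
```

View pics/w4.png

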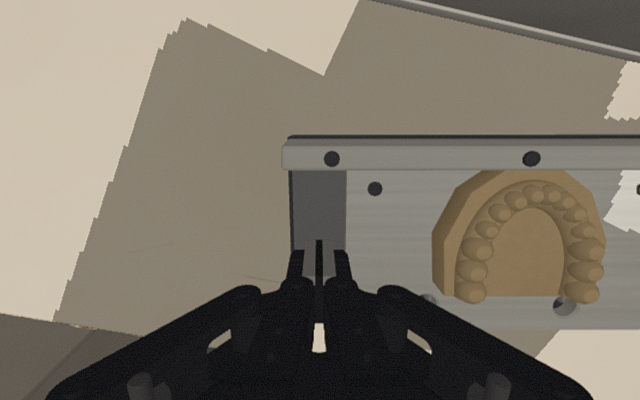

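The plate is sliding along the rail. Its back-left corner is at (347,170), the right hole at (565,306) and the left hole, partly hidden, at (428,301).

```bash
python3 - <<'E'
from h import *
f=np.load("w4.npy",allow_pickle=True).item()
q=lambda L,z:print(tofix(ray(f,L,[z]*len(L))).round(1).tolist())
q([(347,170)],25);q([(428,301),(565,306)],34);q([(290,200)],16);q([(286,169),(630,169)],42);q([(540,329),(630,328)],35)
E
```

```text
[[39.7, 83.6]]
[[-23.1, 43.2], [-25.9, -24.0]]
[[22.6, 110.7]]
[[43.7, 109.4], [43.8, -27.3]]
[[-38.6, -13.8], [-37.9, -58.4]]
```

```bash
cat >> h.py <<'E'
def stat(n=None):
    s=r.sense(); f=grab_frame("wrist"); w=cloud(f); p=tofix(w); z=w[...,2]
    m=lambda x,y: np.round(np.nanmedian(z[(abs(p[...,0]-x)<4)&(abs(p[...,1]-y)<5)]),1)
    print("tool",tofix(s["eef_pos"]).round(1),s["eef_pos"][2].round(1),"F",s["contact_force"].round(1),"t",s["clock"])
    print("z front R/L, back R/L",m(-34,-55),m(-34,15),m(36,-55),m(33,45))
    if n: save(f,f"pics/{n}.png"); np.save(n+".npy",f,allow_pickle=True)
E
python3 -m inch '[[0,0,0,0,0.06,0,1],[0,0,0,0,0.06,0,1],[0,0,0,0,0.06,0,1],[0,0,0,0,0.06,0,1],[0,0,0,0,0.03,0,1],[0,0,0,0,0,0,1]]'
python3 -c "
from h import *
stat('w5')"
```

```text
clock: 6.77
eef_pos: [431.8, 25.3, 42.0]
tcp_rot: [3.141, -0.001, 0.462]
contact_force: [-1.2, -0.2, -0.3]
opening: -0.003
grasp_force: 0.0
tool [-4.8 89.6] 42.0 F [-1.2 -0.2 -0.3] t 6.7667
z front R/L, back R/L 23.9 23.9 24.0 24.0
```

Front and back both read 24 mm, so the plate has dropped flat. I'll back away sideways, rise and check.

```bash
python3 -m inch '[[0,0,0,0,-0.4,0,1],[0,0,0,0,-0.8,0,1],[0,0,0,0,0,-1,1],[0,0,0,-0.8,0.3,-1,1],[0,0,0,-0.8,0.3,-1,1],[0,0,0,-0.8,0.5,-1,1],[0,0,0,-0.8,0.5,-1,1],[0,0,0,0,0,0,1]]'
python3 -c "
from h import *
stat('w6')
m=cv2.imread('pics/w6.png')"
```

```text
clock: 7.48
eef_pos: [363.5, -20.5, 170.1]
tcp_rot: [3.139, -0.003, 0.461]
contact_force: [0.6, 0.3, 0.9]
opening: -0.0
grasp_force: 0.0
tool [-86.3  78.9] 170.1 F [0.6 0.3 0.9] t 7.4833
z front R/L, back R/L 23.9 23.9 24.1 23.8
```

View pics/w6.png

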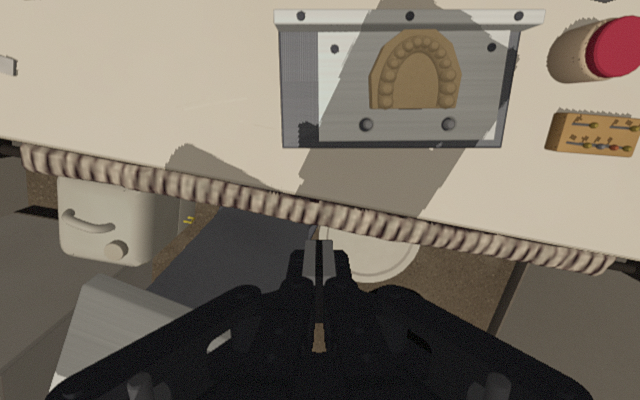

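The plate lies flat and square on the bed, with a steel pin showing in each hole at (366,124) and (448,124). The jar and bur block are undisturbed and the tool is clear, so I'll hand it in.

```bash
python3 -c "
from rig import r
print(r.sense()['qvel'].round(3)); print(r.sign_off())"
```

```text
[ 0.03   0.065  0.006  0.011 -0.05   0.031]
the job is handed in; nothing more can be done
None
```

The carrier plate now lies flat on the bed with both holes over their pins. I only pushed it, the arm is clear, and the job was handed in at about 7.5 s of robot time.

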